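# Put the rinsed sample bottle on the drainer peg

### The job

The sample bottle without a cap has been rinsed: pick it up, turn it upside down and lower its neck over the upright peg of the drainer until its mouth rests on the collar at the foot of the peg, then let go so that it stays there, standing straight. Lower it in the gripper, do not let it drop onto the peg, and leave the capped bottle where it lies.

Things in the scene. Friction and masses are not known exactly. Their poses are not given: they have to be found in the camera images.
- open_bottle: Square white plastic sample bottle, no cap, hollow, 0.09 kg, lying on a flat side, neck to the robot's right (within 35 deg). 106 mm long: 50x50 mm body of 72 mm, cone, round neck. Grip it across the body, 50 mm wide along y. Origin: underside of the lying bottle, half way along; +x runs from the flat base (x=-53 mm) to the mouth (x=+53 mm), z up as it lies; its centre line is at z=25 mm.
- bottle_mouth (a point): Centre of the open bottle's mouth, 53 mm along +x and 25 mm along +z from its origin; same axes (+x points out of the mouth). Neck 24 mm long, 32 mm outside, 26 mm inside diameter, hollow, walls 3 mm, free depth 103 mm. If gripped near the base by a tool leaning 45 deg (pointing down and towards the neck), the neck points straight down when that tool leans 45 deg the other way.
- capped_bottle: The same square white bottle closed with a wide ribbed white screw cap (43 mm diameter, 25 mm long; 110 mm long in all), lying likewise; same origin and axes. Leave it where it lies.
- drainer: Drainer fixed to the bench: round steel drip dish (116 mm diameter, 14 mm high), in its middle a round collar (52 mm diameter, flat top 30 mm above the bench) and on it one upright steel peg, 10 mm diameter, 60 mm long, round tip (at its root a ring 16 mm wide, 4 mm high). Origin: centre of the dish's underside, z up.
- seat (a point): Centre of the collar's flat top, on the peg's axis, 30 mm above the bench: the mouth's centre comes here when the bottle is home.
- peg_tip (a point): Top of the peg, on its axis, 90 mm above the bench.
Mind the look-alikes: they are no part of the job. Leave any blue or brown look-alike of the open_bottle alone.

How it is judged:
On the way:
1. the bottle, held in the fingers, is lowered neck down over the peg until its mouth is at least 30 mm below the peg's tip (z of bottle_mouth in the frame of seat below 0.03 m and horizontal distance between bottle_mouth and seat below 0.015 m and angle between open_bottle's own x axis and vertical above 2.7 rad and contact force between the fingers and open_bottle above 0.5 N), for 0.1 s.
At the end, for the whole second after the job is handed in: The open bottle stands upside down over the peg: mouth on the collar (at most 7 mm above it, within 13 mm of the peg's axis), neck straight down within 10 degrees, at rest and released; the capped bottle is within 30 mm of where it lay (horizontal distance between bottle_mouth and seat below 0.013 m and z of bottle_mouth in the frame of seat below 0.007 m and angle between open_bottle's own x axis and vertical above 2.967 rad and linear speed of open_bottle below 0.02 m/s and contact force between the fingers and open_bottle below 0.1 N and distance of capped_bottle from where it was at the start of the episode below 0.03 m); the robot touches nothing.
It fails at once if the capped bottle is moved by more than 30 mm (distance of capped_bottle from where it was at the start of the episode above 0.03 m).
It also fails if it takes over 45 s, if anything falls off the work surface, if the arm or the gripper's body presses on something with over 40 N, if the wrist force passes 120 N, or if a joint passes its speed limit or range.

### The arm

A 7-joint arm with a two-finger parallel gripper is mounted at the origin on a cart in front of the work surface, level with it; the furniture and walls round the work are solid. World frame = base frame: x ahead of the robot, y to its left, z up, the work surface at z = 0. Lengths are in m, angles in rad, forces in N, time in s.
With the tool pointing down it reaches from about 0.4 to 0.85 m from the base axis. Payload 10.4 kg.
Tool frame: the origin (TCP) lies at the centre of the arm's flange, where the gripper is bolted on; the fingertips stand 173 mm ahead of it and the grasp point (between the pads) lies 155 mm ahead of it; z points along the fingers, y is the direction in which the jaws open and shut (so a half turn about z gives the same grasp; the last joint's range is limited). The gripper opens to 85 mm and grips with 20 to 120 N. Pads are 22 mm wide; open, the fingers measure 114 mm over their backs; the gripper's body (76 mm by 85 mm) begins 54 mm behind the grasp point. The pads swing forward as they close: fully open they stand 13 mm farther back than shut.
Start: joints at [1.262, 0.332, -0.065, 1.46, 0.022, 1.35, -0.088], TCP at [0.176, -0.6, 0.405] pointing down, gripper open.
Joint ranges: [-2.6, 2.6], [-0.5, 2.12], [-1.47, 1.34], [0.16, 2.42], [-1.27, 4.41], [0.06, 2.06], [-2.6, 2.6]. Speed limits (rad/s): [2.22, 2.22, 2.79, 2.79, 3.14, 3.14, 3.14].

### API

Orientations are given as a rotation vector (axis times angle).
In Python, from plant import ctrl, cams gives the robot as it stands.
- The arm moves only by the tool carry_out, never from a script. Its argument "motion" is a list of rows, each an object with "linear": the shift along the world's x, y, z in mm, a list of three; "turn": the turn, a rotation vector about the world's x, y, z in degrees, a list of three. In form: [{"linear": [tx, ty, tz], "turn": [wx, wy, wz]}, ...]. A call has 1 to 20 rows; each row is the pose to reach, as a shift and turn from the pose commanded when the call began; what a row does not reach only later rows make up. A row lasts 1/8 s, in which the tool goes at most 62.5 mm and 10.7 degrees, less where a joint would pass 70% of its speed; a pose out of reach is approached as far as the arm can. A call with a gripper value outside its range is refused whole. "hand" is the gripper command: -1 is fully open, 1 is shut, values between are in proportion, set as the call begins (left out, the last holds). The fingers move at their own pace and stop on an object; "force" is the grip in N (left out, the last holds). Time passes only in rows, so rows that repeat a pose let the fingers close. It gives the time, the measured TCP pose, the force and the opening at its end, in the units of the state.
- ctrl.read_state(): the state, without advancing time (a new reading comes with each control period).
- cams.read_camera(name): name is "side" or "top"; returns a dict with "img" (384x512x3 uint8, blue, green, red), "fx", "fy", "cx", "cy" (pixels), "T" (4x4, takes a point from camera to world coordinates). Camera axes: x right, y up, looking along -z (the intrinsics and any distortion apply to the point x, -y, -z); pixel columns grow to the right and rows downward; lengths in m; the calibration is good to about 2 mm. A picture is of the moment at which its call begins. There is no depth.
- ctrl.close_job(): hands the job in, once; it reports no verdict.
The state is a dict: "clock": time; "q": joint angles; "joint_vel": joint speeds; "tau": joint torques, N m; "tool_pos": TCP position; "orientation": TCP orientation; "force": force on the tool from outside, world axes, zero at the start; "ft_torque": the same for the moment, N m; "gripper_width": finger opening in m.
Only numpy, scipy, OpenCV 4.12 (cv2) and the standard library are available. Lean on these libraries where they do the work, as an engineer would, in place of code of your own. Each camera call takes 0.05 s, during which the arm holds its last target.

## Working session

There is one attempt and no reset: what is moved stays moved. The work goes in short steps, Python scripts to look and compute and a tool call to move; the robot and the scene stay as the last step left them, time stands still between calls to the robot, and variables do not carry over. Pictures are saved under pics/ and viewed, and the job is handed in when it is done.

Besides the shell and the picture viewer there is one more tool, called after "Call:" as name(argument=value, ...), one argument or row to a line, values as JSON. carry_out: Moves the arm, as the interface text tells. Its arguments: {"type":"object","properties":{"motion":{"type":"array"},"hand":{"type":"number"},"force":{"type":"number"}},"required":["motion"]}

```bash
ls; mkdir -p pics
python3 - <<'E'
from plant import ctrl,cams
import cv2,numpy as np
print(ctrl.read_state())
for n in("side","top"):
    c=cams.read_camera(n); cv2.imwrite(f"pics/{n}0.png",c["img"]); print(n,{k:c[k] for k in c if k!="img"})
E
```

```text
pics
{'clock': 0.0, 'q': array([ 1.262412  ,  0.33290911, -0.0646973 ,  1.46092634,  0.02157095,
        1.34988044, -0.08854957]), 'joint_vel': array([ 2.26684407e-04,  2.04315952e-03,  5.03354968e-04,  1.24559508e-03,
        8.78935003e-04, -4.10238823e-05, -8.23050129e-04]), 'tau': array([ 7.94863190e-04, -6.25454950e+01,  4.95339639e-02, -3.91598189e+01,
        1.62830902e-02,  1.00338523e-02,  1.56036975e-05]), 'tool_pos': array([ 0.17617045, -0.59953581,  0.40389962]), 'orientation': array([-3.10818820e+00, -4.47123429e-01,  3.76714259e-04]), 'force': array([-0.09930352, -0.47399813,  1.0307418 ]), 'ft_torque': array([-0.0067526 , -0.00560343,  0.00201495]), 'gripper_width': 0.08507974029488365}
side {'fx': 442.68361180698327, 'fy': 442.68361180698327, 'cx': 253.32870083147813, 'cy': 189.3092801978242, 'T': array([[ 0.3281021 , -0.8119965 ,  0.48271181,  1.19341901],
       [ 0.94460225,  0.27731489, -0.17556491, -0.04401531],
       [ 0.00869492,  0.51357388,  0.85800132,  1.29192775],
       [ 0.        ,  0.        ,  0.        ,  1.        ]])}
top {'fx': 394.64618206682576, 'fy': 394.64618206682576, 'cx': 246.8117151781036, 'cy': 193.75996118235722, 'T': array([[ 0.02076527,  0.99948458, -0.02448201,  0.48480544],
       [-0.99973774,  0.02099459,  0.00914742,  0.17618147],
       [ 0.00965669,  0.02428564,  0.99965842,  1.24121809],
       [ 0.        ,  0.        ,  0.        ,  1.        ]])}
```

View pics/side0.png

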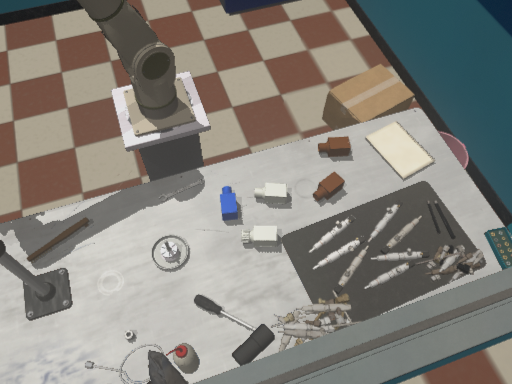

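View pics/top0.png

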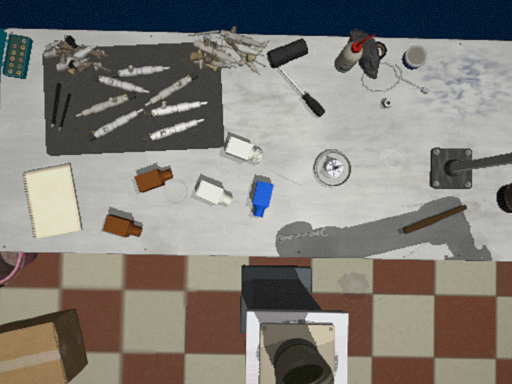

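Run:
```python
import cv2
s=cv2.imread("pics/side0.png");t=cv2.imread("pics/top0.png")
cv2.imwrite("pics/sz.png",cv2.resize(s[160:285,145:305],None,fx=5,fy=4.8*5/4.8*0.96,interpolation=cv2.INTER_CUBIC)[:600])
cv2.imwrite("pics/tz.png",cv2.resize(t[120:220,190:350],None,fx=5,fy=5,interpolation=cv2.INTER_CUBIC))
```

```text
(no output)
```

View pics/sz.png

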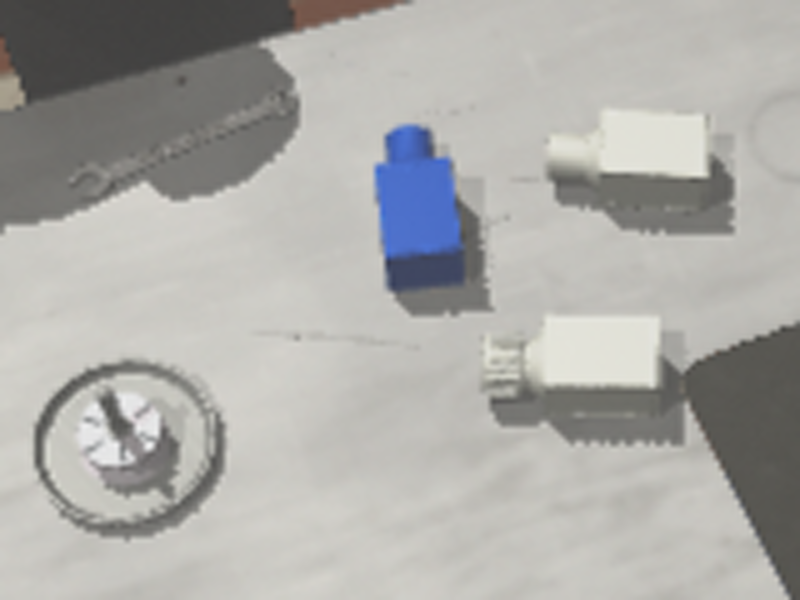

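View pics/tz.png

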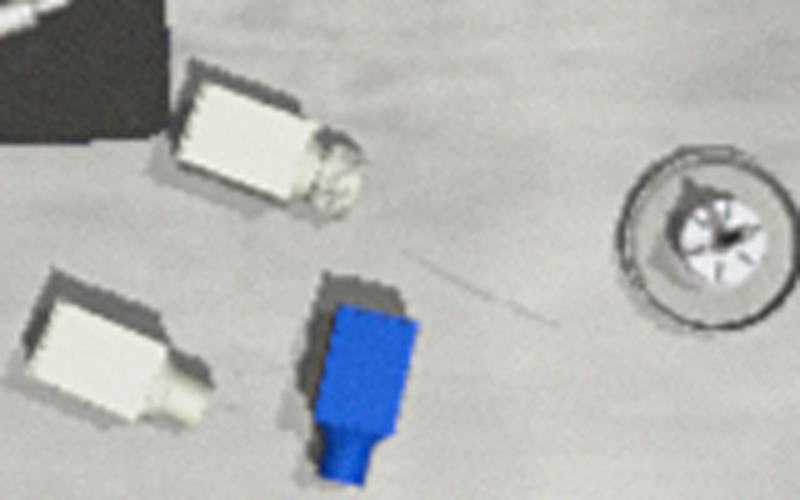

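```bash
cat > h.py <<'E'
import numpy as np,cv2
def proj(c,P):
    P=np.atleast_2d(P);T=c["T"];p=(P-T[:3,3])@T[:3,:3]
    x,y,z=p[:,0],-p[:,1],-p[:,2]
    return np.c_[c["cx"]+c["fx"]*x/z,c["cy"]+c["fy"]*y/z]
def unproj(c,uv,z):
    uv=np.atleast_2d(uv).astype(float)
    d=np.c_[(uv[:,0]-c["cx"])/c["fx"],-(uv[:,1]-c["cy"])/c["fy"],-np.ones(len(uv))]@c["T"][:3,:3].T
    o=c["T"][:3,3];return o+d*((z-o[2])/d[:,2])[:,None]
E
python3 - <<'E'
from h import *
from plant import cams
from scipy.optimize import least_squares
C={n:cams.read_camera(n) for n in("side","top")}
tz=lambda u,v:(190+u/5-.4,120+v/5-.4); sz=lambda u,v:(145+u/5-.4,160+v/4.8-.4)
tc=np.array([tz(*p) for p in[(62,298),(168,345),(138,420),(25,370)]])
sc=np.array([sz(*p) for p in[(603,110),(710,116),(710,178),(598,175)]])
a=unproj(C["top"],tc,.05);b=unproj(C["side"],sc,.05)
print("top corners\n",a.round(4),np.linalg.norm(a-np.roll(a,-1,0),axis=1),a.mean(0));print("side\n",b.round(4),np.linalg.norm(b-np.roll(b,-1,0),axis=1),b.mean(0))
def model(p):
    x,y,th=p;R=np.array([[np.cos(th),-np.sin(th)],[np.sin(th),np.cos(th)]])
    L=np.array([[-.053,-.025],[.019,-.025],[.019,.025],[-.053,.025]])
    return np.c_[L@R.T+[x,y],np.full(4,.05)]
def res(p,o=0):
    M=model(p)
    r=[]
    for n,q in(("top",tc),("side",sc)):
        m=proj(C[n],M)
        # match nearest
        r.append((m-q[[np.argmin(np.linalg.norm(q-k,axis=1)) for k in m]]).ravel())
    return np.concatenate(r)
s=least_squares(res,[a.mean(0)[0],a.mean(0)[1]-.017,-1.9]);print("fit",s.x,np.degrees(s.x[2]),s.fun.round(1))
# drainer: collar and dish
for n,f,l in(("top",tz,[((708,239),.014),((724,241),.03),((755,229),.09)]),("side",sz,[((129,447),.014),((120,428),.03),((104,392),.09)])):
    for q,z in l: print(n,z,unproj(C[n],f(*q),z).round(4))
# overlay
def draw(c,im,P,k,off,sc_,close=True):
    u=((proj(c,P)-off+.5)*sc_).astype(int);cv2.polylines(im,[u],close,k,1)
th=s.x[2]
d=unproj(C["top"],tz(708,239),.014)[0][:2]
np.save("fit.npy",s.x)
for n,off,S,src in(("top",(190,120),(5,5),"tz"),("side",(145,160),(5,4.8),"sz")):
    im=cv2.imread(f"pics/{src}.png");c=C[n]
    draw(c,im,model(s.x),(0,0,255),off,S)
    ang=np.linspace(0,2*np.pi,40)
    ax=np.array([np.cos(th),np.sin(th),0]);lat=np.array([-ax[1],ax[0],0]);o=np.r_[s.x[:2],0.025]
    for X in(.029,.053): draw(c,im,np.array([o+X*ax+.016*(np.cos(t)*lat+np.sin(t)*np.array([0,0,1])) for t in ang]),(0,160,0),off,S)
    D=unproj(C[n],(tz if n=="top" else sz)(*((708,239) if n=="top" else (129,447))),.014)[0][:2]
    for r,z in((.058,.014),(.026,.03),(.005,.09)):draw(c,im,np.c_[D[0]+r*np.cos(ang),D[1]+r*np.sin(ang),0*ang+z],(255,0,0),off,S)
    cv2.imwrite(f"pics/ov_{n}.png",im)
E
```

```text
top corners
 [[0.5551 0.3015 0.05  ]
 [0.5281 0.2369 0.05  ]
 [0.4824 0.2539 0.05  ]
 [0.5112 0.3227 0.05  ]] [0.07001349 0.04872019 0.07453189 0.0488163 ] [0.51918465 0.27874473 0.05      ]
side
 [[0.4827 0.2558 0.05  ]
 [0.51   0.3209 0.05  ]
 [0.5559 0.303  0.05  ]
 [0.5302 0.2351 0.05  ]] [0.07065186 0.04918814 0.07259211 0.05179639] [0.51969237 0.2786892  0.05      ]
fit [ 0.51288185  0.26302529 -1.96346567] -112.49829635488163 [ 0.4  0.4 -0.4 -0.   0.3 -0.2 -0.3 -0.4  0.2 -0.  -0.2  0.   0.1 -0.4
 -0.1  0.2]
top 0.014 [[ 0.6027 -0.0968  0.014 ]]
top 0.03 [[ 0.6001 -0.1031  0.03  ]]
top 0.09 [[ 0.6019 -0.1074  0.09  ]]
side 0.014 [[ 0.6075 -0.1003  0.014 ]]
side 0.03 [[ 0.6003 -0.1017  0.03  ]]
side 0.09 [[ 0.6022 -0.1023  0.09  ]]
```

View pics/ov_top.png

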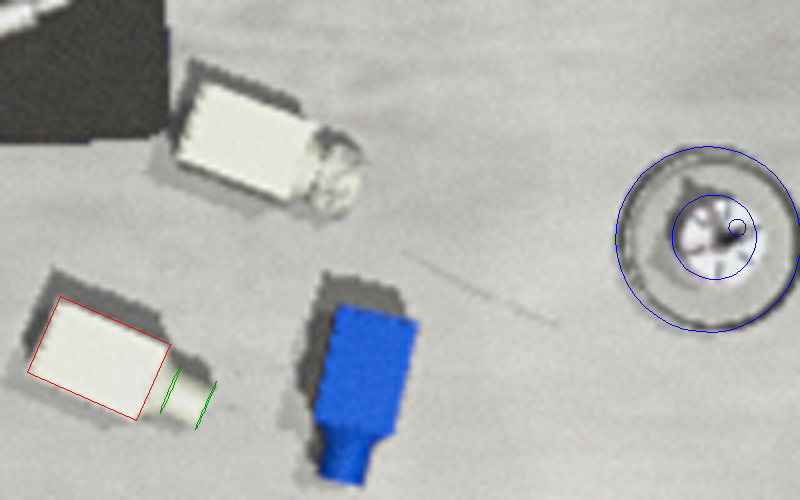

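View pics/ov_side.png

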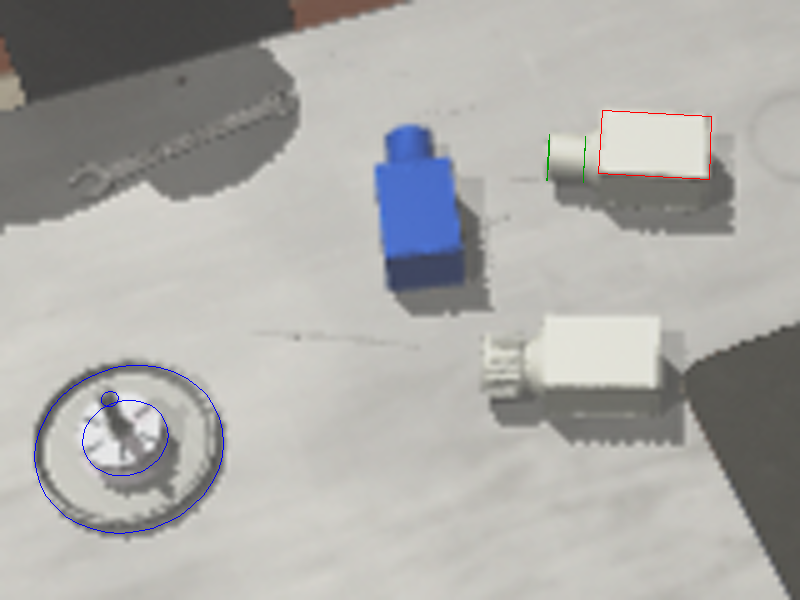

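The top picture shows the open white bottle at about (210,190) px with its neck lower right. The capped bottle is at (242,150), the blue look-alike at (262,198) and the drainer at (332,168). Both cameras agree on the bottle, at (0.513, 0.263) with yaw -112.5°, and put the collar at about (0.601, -0.102). Next I'll work out the approach moves.

```bash
cat >> h.py <<'E'
from scipy.spatial.transform import Rotation as Ro
def toolR(yaw,lean):
    "lean deg: +45 = pointing down and along +ax; -45 other way"
    ax=np.array([np.cos(yaw),np.sin(yaw),0]);l=np.radians(lean)
    z=np.sin(l)*ax-np.cos(l)*np.array([0,0,1]);y=np.array([-ax[1],ax[0],0])
    return Ro.from_matrix(np.c_[np.cross(y,z),y,z])
def delta(st,pos,R):
    R0=Ro.from_rotvec(st["orientation"])
    return ((np.array(pos)-st["tool_pos"])*1e3).round(1),np.degrees((R*R0.inv()).as_rotvec()).round(1)
def tcp(g,R): return np.array(g)-.155*R.as_matrix()[:,2]
E
python3 - <<'E'
from h import *
from plant import ctrl
s=ctrl.read_state();x,y,th=np.load("fit.npy")
R=toolR(th,45);g=np.array([x,y,.027])-.024*np.array([np.cos(th),np.sin(th),0])
print(R.as_matrix().round(2),tcp(g,R))
print(delta(s,tcp(g,R)+[0,0,.15],R)); print(delta(s,[.45,-.2,.42],toolR(th,0)))
E
```

```text
[[ 0.27  0.92 -0.27]
 [ 0.65 -0.38 -0.65]
 [-0.71  0.   -0.71]] [0.56400528 0.38645855 0.13660155]
(array([ 387.8,  986. , -117.6]), array([-31.1,  34.5,  48.4]))
(array([273.8, 399.6,  15.8]), array([-0. , -0. , 51.1]))
```

Call:
carry_out(
  motion=[
    {"linear":[40,50,10],"turn":[0,0,5]},
    {"linear":[80,100,16],"turn":[0,0,10]},
    {"linear":[115,150,16],"turn":[0,0,15]},
    {"linear":[150,200,16],"turn":[0,0,20]},
    {"linear":[185,250,16],"turn":[0,0,25]},
    {"linear":[215,300,16],"turn":[0,0,30]},
    {"linear":[245,350,16],"turn":[0,0,40]},
    {"linear":[274,400,16],"turn":[0,0,51]},
    {"linear":[274,400,16],"turn":[0,0,51]},
    {"linear":[274,400,16],"turn":[0,0,51]},
    {"linear":[274,400,16],"turn":[0,0,51]},
  ],
  hand=-1,
  force=40,
)

```text
clock: 1.58
tool_pos: [0.4496, -0.201, 0.4206]
orientation: [-2.617, -1.738, 0.001]
force: [0.4, -0.3, -0.4]
gripper_width: 0.0852
```

Run:
```python
from h import *
from plant import ctrl
s=ctrl.read_state();x,y,th=np.load("fit.npy");print(s["q"].round(3))
R=toolR(th,45);g=np.array([x,y,.027])-.024*np.array([np.cos(th),np.sin(th),0])
print(delta(s,[.45,-.2,.42],toolR(th,0)));print(delta(s,tcp(g,R)+[0,0,.15],R));
```

```text
[ 0.807  0.06  -0.494  1.755  0.03   1.334 -0.092]
(array([ 0.4,  1. , -0.6]), array([ 0. , -0. ,  0.3]))
(array([ 114.4,  587.5, -134. ]), array([-41.5,  17.3,   0.3]))
```

Call:
carry_out(
  motion=[
    {"linear":[12,50,0],"turn":[0,0,0]},
    {"linear":[24,100,0],"turn":[0,0,0]},
    {"linear":[36,150,0],"turn":[-3,1,0]},
    {"linear":[48,200,0],"turn":[-6,2.5,0]},
    {"linear":[60,250,0],"turn":[-9,4,0]},
    {"linear":[70,300,0],"turn":[-12,5,0]},
    {"linear":[80,350,0],"turn":[-16,7,0]},
    {"linear":[88,400,0],"turn":[-20,8,0]},
    {"linear":[96,450,-20],"turn":[-26,11,0]},
    {"linear":[104,500,-40],"turn":[-32,13,0]},
    {"linear":[110,545,-70],"turn":[-37,15.5,0]},
    {"linear":[114,587,-100],"turn":[-41.5,17.3,0]},
    {"linear":[114,587,-134],"turn":[-41.5,17.3,0]},
    {"linear":[114,587,-134],"turn":[-41.5,17.3,0]},
    {"linear":[114,587,-134],"turn":[-41.5,17.3,0]},
    {"linear":[114,587,-134],"turn":[-41.5,17.3,0]},
  ],
)

```text
clock: 3.58
tool_pos: [0.5652, 0.386, 0.2891]
orientation: [2.14, 1.422, -0.881]
force: [-0.2, 0.2, 1.1]
gripper_width: 0.0854
```

Run:
```python
from h import *
from plant import ctrl,cams
s=ctrl.read_state();x,y,th=np.load("fit.npy");print(s["q"].round(3))
R=toolR(th,45);g=np.array([x,y,.027])-.024*np.array([np.cos(th),np.sin(th),0])
print(delta(s,tcp(g,R)+[0,0,.15],R));print(delta(s,tcp(g,R),R)); 
for n in("side","top"): cv2.imwrite(f"pics/{n}1.png",cams.read_camera(n)["img"])
a=np.hstack([cv2.imread(f"pics/{n}1.png") for n in("side","top")]);cv2.imwrite("pics/b1.png",cv2.resize(a,(800,300),interpolation=cv2.INTER_AREA))
```

```text
[-0.513  0.842 -0.42   1.08   0.54   2.033 -1.275]
(array([-1.2,  0.4, -2.5]), array([-0.2,  0.1,  0.3]))
(array([  -1.2,    0.4, -152.5]), array([-0.2,  0.1,  0.3]))
```

View pics/b1.png

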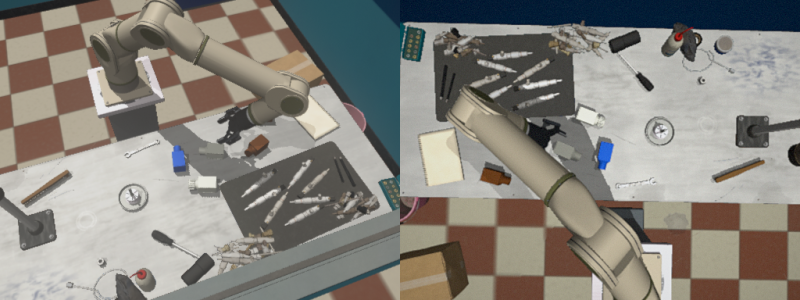

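The gripper is tilted above the open bottle, with its fingers at about (545,130) in the right half. Joint 6 is close to its limit, so I'll descend part way and check.

Call:
carry_out(
  motion=[
    {"linear":[-1,0,-25],"turn":[0,0,0]},
    {"linear":[-1,0,-50],"turn":[0,0,0]},
    {"linear":[-1,0,-75],"turn":[0,0,0]},
    {"linear":[-1,0,-90],"turn":[0,0,0]},
    {"linear":[-1,0,-90],"turn":[0,0,0]},
    {"linear":[-1,0,-90],"turn":[0,0,0]},
  ],
)

```text
clock: 4.42
tool_pos: [0.5634, 0.3875, 0.1975]
orientation: [2.136, 1.423, -0.882]
force: [0.2, -0.0, 0.1]
gripper_width: 0.0855
```

Run:
```python
from h import *
from plant import ctrl,cams
s=ctrl.read_state();x,y,th=np.load("fit.npy");print(s["q"].round(3))
R=toolR(th,45);g=np.array([x,y,.027])-.024*np.array([np.cos(th),np.sin(th),0])
print(delta(s,tcp(g,R),R));
```

```text
[-0.514  0.931 -0.412  1.13   0.549  1.91  -1.326]
(array([  0.6,  -1.1, -60.9]), array([-0.1,  0.1,  0.1]))
```

Call:
carry_out(
  motion=[
    {"linear":[0,-1,-20],"turn":[0,0,0]},
    {"linear":[0,-1,-40],"turn":[0,0,0]},
    {"linear":[0,-1,-53],"turn":[0,0,0]},
    {"linear":[0,-1,-61],"turn":[0,0,0]},
    {"linear":[0,-1,-61],"turn":[0,0,0]},
    {"linear":[0,-1,-61],"turn":[0,0,0]},
  ],
)

```text
clock: 5.18
tool_pos: [0.5634, 0.3865, 0.1363]
orientation: [2.136, 1.423, -0.883]
force: [-0.1, -1.1, -0.3]
gripper_width: 0.0855
```

Run:
```python
from h import *
from plant import ctrl,cams
s=ctrl.read_state();x,y,th=np.load("fit.npy");print(s["q"].round(3),s["force"])
R=toolR(th,45);g=np.array([x,y,.027])-.024*np.array([np.cos(th),np.sin(th),0])
print(delta(s,tcp(g,R),R)); 
for n in("side","top"): cv2.imwrite(f"pics/{n}2.png",cams.read_camera(n)["img"])
a=np.hstack([cv2.resize(cv2.imread("pics/side2.png")[150:270,210:330],None,fx=3.3,fy=3.3),cv2.resize(cv2.imread("pics/top2.png")[110:230,170:290],None,fx=3.3,fy=3.3)]);cv2.imwrite("pics/b2.png",a)
```

```text
[-0.517  1.002 -0.403  1.142  0.561  1.834 -1.353] [-0.14500287 -1.1038905  -0.28248961]
(array([ 0.6, -0. ,  0.3]), array([-0.1,  0.1,  0.1]))
```

View pics/b2.png

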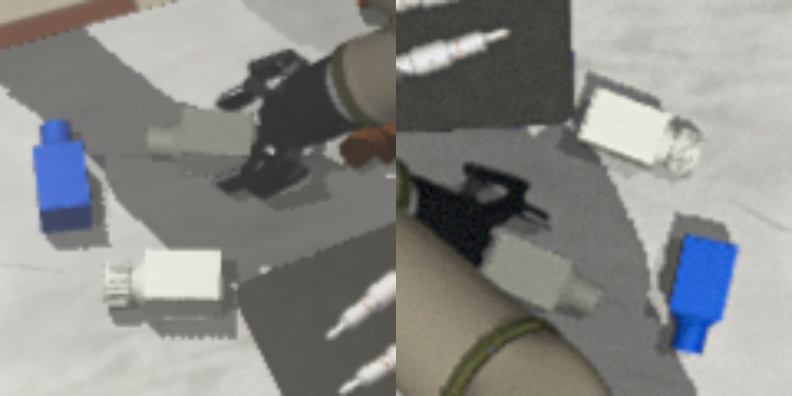

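The side view shows the bottle between the open fingers, at about (245,140) in the left half, with nothing else touched. Closing now.

Call:
carry_out(
  motion=[
    {"linear":[0,0,0],"turn":[0,0,0]},
    {"linear":[0,0,0],"turn":[0,0,0]},
    {"linear":[0,0,0],"turn":[0,0,0]},
    {"linear":[0,0,0],"turn":[0,0,0]},
    {"linear":[0,0,0],"turn":[0,0,0]},
    {"linear":[0,0,0],"turn":[0,0,0]},
    {"linear":[0,0,0],"turn":[0,0,0]},
    {"linear":[0,0,0],"turn":[0,0,0]},
  ],
  hand=1,
  force=40,
)

```text
clock: 6.28
tool_pos: [0.5633, 0.3865, 0.136]
orientation: [2.135, 1.424, -0.883]
force: [0.1, 1.4, 4.3]
gripper_width: 0.0496
```

Call:
carry_out(
  motion=[
    {"linear":[0,0,20],"turn":[0,0,0]},
    {"linear":[0,0,50],"turn":[0,0,0]},
    {"linear":[0,0,80],"turn":[0,0,0]},
    {"linear":[0,0,110],"turn":[0,0,0]},
    {"linear":[0,0,125],"turn":[0,0,0]},
    {"linear":[0,0,125],"turn":[0,0,0]},
    {"linear":[0,0,125],"turn":[0,0,0]},
  ],
)

```text
clock: 7.15
tool_pos: [0.563, 0.3862, 0.2597]
orientation: [2.134, 1.423, -0.885]
force: [0.0, 0.1, -1.1]
gripper_width: 0.0494
```

Run:
```python
from h import *
from plant import ctrl,cams
s=ctrl.read_state();x,y,th=np.load("fit.npy");print(s["q"].round(3),s["force"])
for n in("side","top"): cv2.imwrite(f"pics/{n}3.png",cams.read_camera(n)["img"])
a=np.hstack([cv2.resize(cv2.imread("pics/side3.png")[130:250,210:330],None,fx=3.3,fy=3.3),cv2.resize(cv2.imread("pics/top3.png")[110:230,170:290],None,fx=3.3,fy=3.3)]);cv2.imwrite("pics/b3.png",a)
G=np.array([.601,-.102,0])
for yaw in(th,np.radians(-90)):
  R=toolR(yaw,-45)
  for z in(.22,.106): print(z,yaw,tcp(G+[0,0,z],R),delta(s,tcp(G+[0,0,z],R),R))
  R=toolR(yaw,0);print(delta(s,tcp(np.array([.56,.08,.3]),R),R))
```

```text
[-0.517  0.864 -0.41   1.106  0.536  1.991 -1.289] [ 0.04846832  0.10877599 -1.09368932]
0.22 -1.9634656742770196 [ 0.55906031 -0.20325988  0.32960155] (array([  -4. , -589.4,   69.9]), array([ 83.1, -34.6,   0.1]))
0.106 -1.9634656742770196 [ 0.55906031 -0.20325988  0.21560155] (array([  -4. , -589.4,  -44.1]), array([ 83.1, -34.6,   0.1]))
(array([  -3. , -306.2,  195.3]), array([ 41.6, -17.3,   0.1]))
0.22 -1.5707963267948966 [ 0.601      -0.21160155  0.32960155] (array([  38. , -597.8,   69.9]), array([ 88.8, -17.8,  17.7]))
0.106 -1.5707963267948966 [ 0.601      -0.21160155  0.21560155] (array([  38. , -597.8,  -44.1]), array([ 88.8, -17.8,  17.7]))
(array([  -3. , -306.2,  195.3]), array([44.4, -8.9, 21.4]))
```

View pics/b3.png

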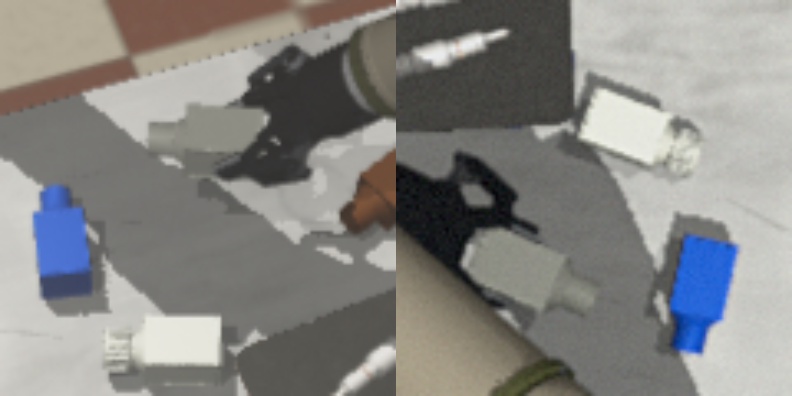

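Call:
carry_out(
  motion=[
    {"linear":[0,-25,30],"turn":[2,-1,0]},
    {"linear":[0,-55,60],"turn":[6,-2.5,0]},
    {"linear":[0,-85,90],"turn":[11,-4.5,0]},
    {"linear":[0,-115,120],"turn":[16,-6.5,0]},
    {"linear":[-1,-150,145],"turn":[21,-9,0]},
    {"linear":[-1,-185,165],"turn":[26,-11,0]},
    {"linear":[-2,-220,180],"turn":[31,-13,0]},
    {"linear":[-2,-260,190],"turn":[36,-15,0]},
    {"linear":[-3,-300,195],"turn":[41,-17,0]},
    {"linear":[-3,-340,190],"turn":[46,-19,0]},
    {"linear":[-4,-380,180],"turn":[51,-21,0]},
    {"linear":[-4,-420,165],"turn":[56,-23,0]},
    {"linear":[-4,-460,150],"turn":[62,-25.5,0]},
    {"linear":[-4,-500,130],"turn":[68,-28,0]},
    {"linear":[-4,-535,110],"turn":[74,-31,0]},
    {"linear":[-4,-565,100],"turn":[79,-33,0]},
    {"linear":[-4,-589,90],"turn":[83,-34.6,0]},
    {"linear":[-4,-589,90],"turn":[83,-34.6,0]},
    {"linear":[-4,-589,90],"turn":[83,-34.6,0]},
    {"linear":[-4,-589,90],"turn":[83,-34.6,0]},
  ],
)

```text
clock: 9.75
tool_pos: [0.5595, -0.2011, 0.3514]
orientation: [-2.134, -1.426, -0.883]
force: [-0.4, -0.3, -0.9]
gripper_width: 0.0493
```

Run:
```python
from h import *
from plant import ctrl,cams
s=ctrl.read_state();x,y,th=np.load("fit.npy");print(s["q"].round(3),s["force"],s["gripper_width"])
R=toolR(th,-45);print(delta(s,tcp(np.array([.601,-.102,.24]),R),R))
for n in("side","top"): cv2.imwrite(f"pics/{n}4.png",cams.read_camera(n)["img"])
a=np.hstack([cv2.resize(cv2.imread("pics/side4.png")[170:290,100:220],None,fx=3.3,fy=3.3),cv2.resize(cv2.imread("pics/top4.png")[110:230,270:390],None,fx=3.3,fy=3.3)]);cv2.imwrite("pics/b4.png",a)
```

```text
[ 0.758  0.38  -0.357  1.637 -0.693  1.259  0.29 ] [-0.42534697 -0.26694806 -0.9077859 ] 0.04932176255834918
(array([-0.5, -2.2, -1.8]), array([0.1, 0. , 0. ]))
```

View pics/b4.png

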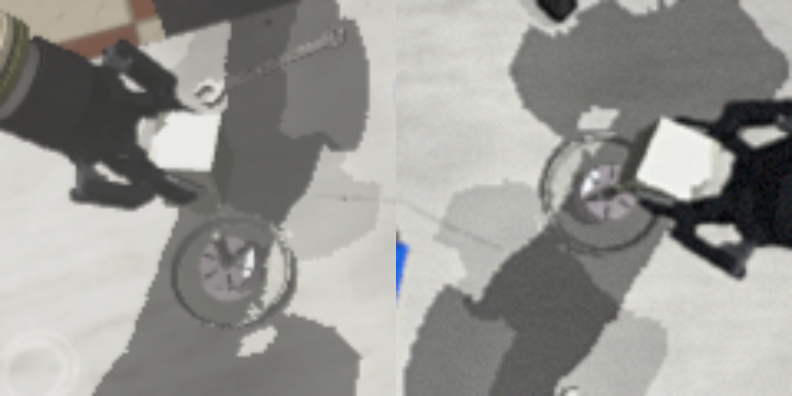

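View pics/side4.png

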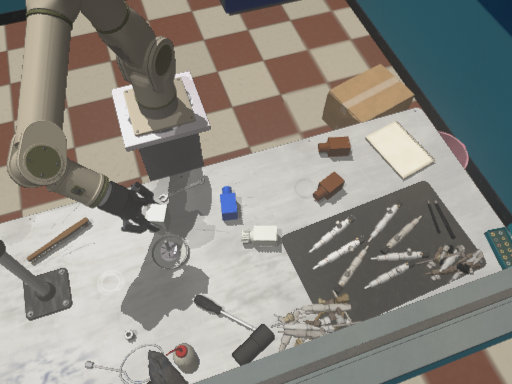

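Run:
```python
import cv2,numpy as np
a=cv2.resize(cv2.imread("pics/side4.png")[195:240,130:180],None,fx=10,fy=10,interpolation=cv2.INTER_CUBIC)[:, :400]
b=cv2.resize(cv2.imread("pics/top4.png")[138:183,335:375],None,fx=10,fy=10,interpolation=cv2.INTER_CUBIC)
f=lambda i:(255*(i/255.)**.6).astype(np.uint8)
cv2.imwrite("pics/b5.png",f(np.hstack([a,b])))
```

```text
(no output)
```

View pics/b5.png

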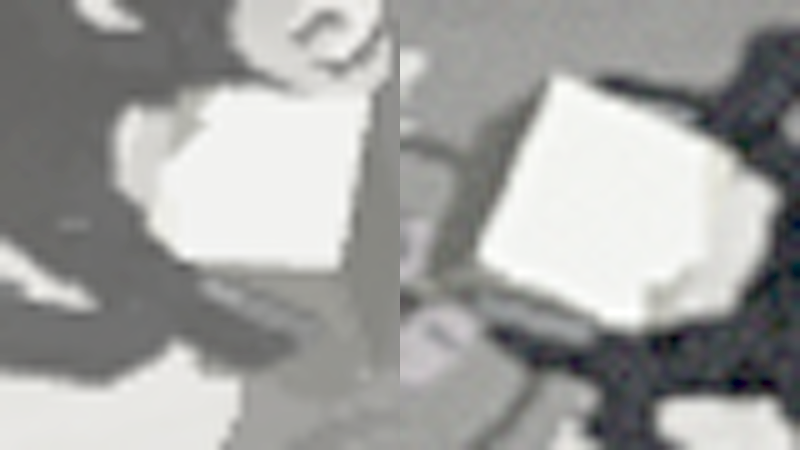

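```bash
python3 - <<'E'
from h import *
from plant import cams,ctrl
C={n:cams.read_camera(n) for n in("side","top")}
th=np.load("fit.npy")[2];ax=np.array([np.cos(th),np.sin(th),0]);lat=np.array([-ax[1],ax[0],0])
T=lambda u,v:np.array([335+(u-400)/10-.45,138+v/10-.45]);S=lambda u,v:np.array([130+u/10-.45,195+v/10-.45])
from scipy.optimize import least_squares
P=[]
for t,s in((T(555,75),S(340,270)),(T(480,262),S(368,95))):
    r=least_squares(lambda p:np.r_[proj(C["top"],p)[0]-t,proj(C["side"],p)[0]-s],[.6,-.1,.27]);P.append(r.x);print(r.x.round(4),r.fun.round(2))
m=np.mean(P,0);d=P[0]-P[1];print("edge len",np.linalg.norm(d),"az",np.degrees(np.arctan2(d[1],d[0])),"centre",m+.025*ax)
st=ctrl.read_state();R=Ro.from_rotvec(st["orientation"]).as_matrix();g=st["tool_pos"]+.155*R[:,2];print("g",g, "centre-g",m+.025*ax-g)
# collar/peg this image: collar bright circle fit
E
python3 - <<'E'
import cv2,numpy as np
a=cv2.resize(cv2.imread("pics/side0.png")[232:272,150:190],None,fx=10,fy=10,interpolation=cv2.INTER_CUBIC)
b=cv2.resize(cv2.imread("pics/top0.png")[148:188,312:352],None,fx=10,fy=10,interpolation=cv2.INTER_CUBIC)
cv2.imwrite("pics/b6.png",np.hstack([a,b]))
E
```

```text
[ 0.6347 -0.0856  0.2695] [-0.12 -0.04 -0.13 -0.01]
[ 0.5878 -0.067   0.2714] [-0.2  -0.07 -0.22 -0.02]
edge len 0.05054290852473086 az -21.613163411492227 centre [ 0.60167868 -0.09937023  0.27043005]
g [ 0.60144671 -0.10086085  0.24143857] centre-g [0.00023197 0.00149062 0.02899148]
```

View pics/b6.png

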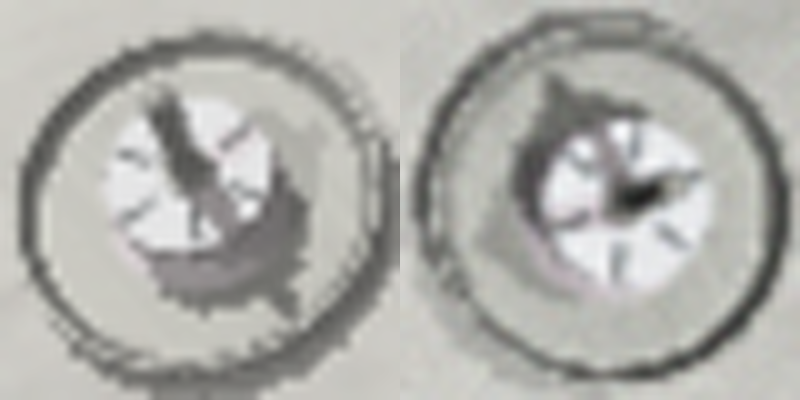

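Run:
```python
from h import *
from plant import cams
C={n:cams.read_camera(n) for n in("side","top")}
for z,s,t in((.03,(187,175),(627,206)),(.088,(160,100),(692,182))):
    print(z,unproj(C["side"],[150+s[0]/10-.45,232+s[1]/10-.45],z).round(4),unproj(C["top"],[312+(t[0]-400)/10-.45,148+t[1]/10-.45],z).round(4))
```

```text
0.03 [[ 0.6009 -0.103   0.03  ]] [[ 0.5991 -0.1027  0.03  ]]
0.088 [[ 0.6022 -0.1022  0.088 ]] [[ 0.6011 -0.1083  0.088 ]]
```

The bottle is square and upright in the gripper. Its base centre is at (0.6017, -0.0994, 0.270), so the mouth is at z = 0.164, and the seat is at about (0.6005, -0.1035). I'll correct by (-1, -4) mm and lower.

Call:
carry_out(
  motion=[
    {"linear":[-1,-4,-10],"turn":[0,0,0]},
    {"linear":[-1,-4,-25],"turn":[0,0,0]},
    {"linear":[-1,-4,-40],"turn":[0,0,0]},
    {"linear":[-1,-4,-55],"turn":[0,0,0]},
    {"linear":[-1,-4,-70],"turn":[0,0,0]},
    {"linear":[-1,-4,-85],"turn":[0,0,0]},
    {"linear":[-1,-4,-100],"turn":[0,0,0]},
    {"linear":[-1,-4,-110],"turn":[0,0,0]},
    {"linear":[-1,-4,-118],"turn":[0,0,0]},
    {"linear":[-1,-4,-118],"turn":[0,0,0]},
    {"linear":[-1,-4,-118],"turn":[0,0,0]},
  ],
)

```text
clock: 11.42
tool_pos: [0.5584, -0.2067, 0.2332]
orientation: [-2.136, -1.424, -0.884]
force: [0.4, -0.5, -0.8]
gripper_width: 0.0497
```

Run:
```python
from h import *
from plant import ctrl,cams
s=ctrl.read_state();print(s["q"].round(3),s["force"],s["ft_torque"])
R=Ro.from_rotvec(s["orientation"]).as_matrix();print(s["tool_pos"]+.155*R[:,2])
for n in("side","top"): cv2.imwrite(f"pics/{n}5.png",cams.read_camera(n)["img"])
a=np.hstack([cv2.resize(cv2.imread("pics/side5.png")[210:280,135:205],(400,400)),cv2.resize(cv2.imread("pics/top5.png")[130:200,300:370],(400,400))]);cv2.imwrite("pics/b7.png",a)
```

```text
[ 0.761  0.524 -0.353  1.716 -0.7    1.094  0.438] [ 0.36240419 -0.49877734 -0.75624829] [-0.85866088  0.31317694 -0.02600051]
[ 0.60063932 -0.10563456  0.1235351 ]
```

View pics/b7.png

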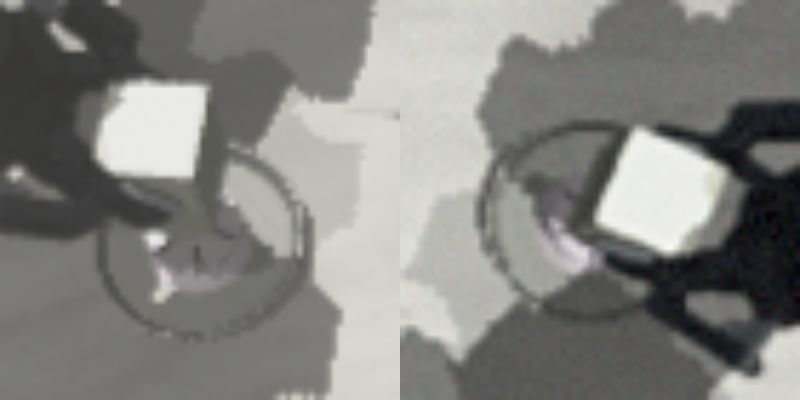

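No contact so far, and the mouth is over the peg, about 16 mm above the collar. I'll continue slowly.

Call:
carry_out(
  motion=[
    {"linear":[0,1,-4],"turn":[0,0,0]},
    {"linear":[0,1,-8],"turn":[0,0,0]},
    {"linear":[0,1,-11],"turn":[0,0,0]},
    {"linear":[0,1,-13],"turn":[0,0,0]},
    {"linear":[0,1,-14],"turn":[0,0,0]},
    {"linear":[0,1,-14],"turn":[0,0,0]},
    {"linear":[0,1,-14],"turn":[0,0,0]},
  ],
)

```text
clock: 12.4
tool_pos: [0.5582, -0.2057, 0.2188]
orientation: [-2.135, -1.424, -0.884]
force: [-0.9, 0.9, -1.6]
gripper_width: 0.0497
```

Call:
carry_out(
  motion=[
    {"linear":[0,0,-1],"turn":[0,0,0]},
    {"linear":[0,0,-1],"turn":[0,0,0]},
    {"linear":[0,0,-1],"turn":[0,0,0]},
  ],
)

```text
clock: 12.78
tool_pos: [0.5582, -0.2056, 0.2178]
orientation: [-2.135, -1.424, -0.884]
force: [-0.3, 0.3, -0.9]
gripper_width: 0.0498
```

Call:
carry_out(
  motion=[
    {"linear":[0,0,-1],"turn":[0,0,0]},
    {"linear":[0,0,-1],"turn":[0,0,0]},
    {"linear":[0,0,-1],"turn":[0,0,0]},
  ],
)

```text
clock: 13.15
tool_pos: [0.5582, -0.2056, 0.2167]
orientation: [-2.135, -1.423, -0.884]
force: [-0.5, 0.0, -1.6]
gripper_width: 0.0497
```

Expected contact is right about here, so I'll keep going in 1 mm steps.

Call:
carry_out(
  motion=[
    {"linear":[0,0,-1],"turn":[0,0,0]},
    {"linear":[0,0,-1],"turn":[0,0,0]},
    {"linear":[0,0,-1],"turn":[0,0,0]},
  ],
)

```text
clock: 13.52
tool_pos: [0.5583, -0.2057, 0.2165]
orientation: [-2.135, -1.424, -0.885]
force: [-3.4, -0.9, 6.3]
gripper_width: 0.0492
```

Call:
carry_out(
  motion=[
    {"linear":[0,0,-1],"turn":[0,0,0]},
    {"linear":[0,0,-1],"turn":[0,0,0]},
    {"linear":[0,0,-1],"turn":[0,0,0]},
  ],
)

```text
clock: 13.9
tool_pos: [0.5583, -0.2058, 0.2163]
orientation: [-2.134, -1.424, -0.885]
force: [-8.5, -2.6, 13.9]
gripper_width: 0.0496
```

Contact came at exactly the expected height, with the mouth at 0.030. I'll ease off 1 mm and release.

Call:
carry_out(
  motion=[
    {"linear":[0,0,1],"turn":[0,0,0]},
    {"linear":[0,0,1],"turn":[0,0,0]},
    {"linear":[0,0,1],"turn":[0,0,0]},
  ],
)

```text
clock: 14.28
tool_pos: [0.5583, -0.2057, 0.2165]
orientation: [-2.135, -1.424, -0.885]
force: [-4.5, -2.2, 8.2]
gripper_width: 0.0501
```

Call:
carry_out(
  motion=[
    {"linear":[0,0,0],"turn":[0,0,0]},
    {"linear":[0,0,0],"turn":[0,0,0]},
    {"linear":[0,0,0],"turn":[0,0,0]},
    {"linear":[0,0,0],"turn":[0,0,0]},
    {"linear":[0,0,0],"turn":[0,0,0]},
    {"linear":[0,0,0],"turn":[0,0,0]},
  ],
  hand=-1,
)

```text
clock: 15.02
tool_pos: [0.5582, -0.2057, 0.2157]
orientation: [-2.135, -1.423, -0.884]
force: [0.2, -0.5, -0.3]
gripper_width: 0.0851
```

Run:
```python
from h import *
from plant import ctrl,cams
s=ctrl.read_state();print(s["force"],s["gripper_width"])
for n in("side","top"): cv2.imwrite(f"pics/{n}6.png",cams.read_camera(n)["img"])
a=np.hstack([cv2.resize(cv2.imread("pics/side6.png")[210:280,135:205],(400,400)),cv2.resize(cv2.imread("pics/top6.png")[130:200,300:370],(400,400))]);cv2.imwrite("pics/b8.png",a)
```

```text
[ 0.15561771 -0.51000477 -0.2879872 ] 0.08507066224419908
```

View pics/b8.png

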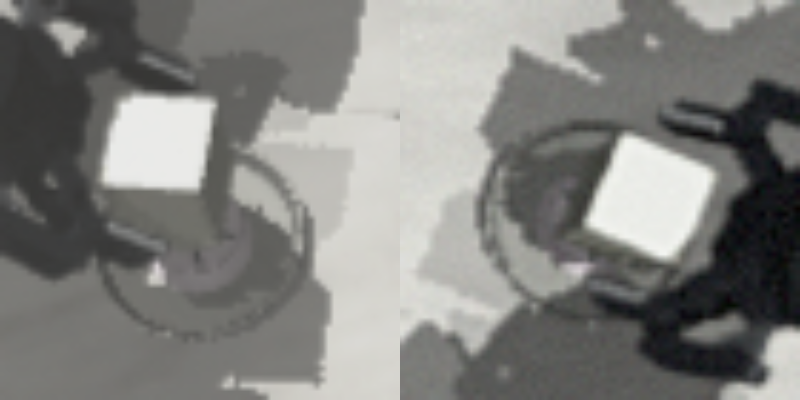

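The fingers are open and clear on both sides, and the bottle stands on its own. I'll back off along the tool axis.

Call:
carry_out(
  motion=[
    {"linear":[-4,-10,11],"turn":[0,0,0]},
    {"linear":[-10,-23,25],"turn":[0,0,0]},
    {"linear":[-16,-39,42],"turn":[0,0,0]},
    {"linear":[-24,-59,64],"turn":[0,0,0]},
    {"linear":[-32,-78,85],"turn":[0,0,0]},
    {"linear":[-38,-91,99],"turn":[0,0,0]},
    {"linear":[-43,-104,113],"turn":[0,0,0]},
    {"linear":[-43,-104,113],"turn":[0,0,0]},
    {"linear":[-43,-104,113],"turn":[0,0,0]},
    {"linear":[-43,-104,113],"turn":[0,0,0]},
  ],
)

```text
clock: 16.38
tool_pos: [0.5153, -0.3089, 0.3282]
orientation: [-2.134, -1.424, -0.883]
force: [-1.0, -0.2, 0.3]
gripper_width: 0.0854
```

Run:
```python
from h import *
from plant import ctrl,cams
s=ctrl.read_state();print(s["clock"],s["force"],s["joint_vel"].round(3))
for n in("side","top"): cv2.imwrite(f"pics/{n}7.png",cams.read_camera(n)["img"])
a=np.hstack([cv2.resize(cv2.imread("pics/side7.png")[215:265,145:195],None,fx=8,fy=8,interpolation=cv2.INTER_CUBIC),cv2.resize(cv2.imread("pics/top7.png")[140:190,310:360],None,fx=8,fy=8,interpolation=cv2.INTER_CUBIC)]);cv2.imwrite("pics/b9.png",a)
```

```text
16.375 [-0.95210876 -0.17000709  0.28543081] [ 0.001  0.001 -0.    -0.003  0.002  0.     0.   ]
```

View pics/b9.png

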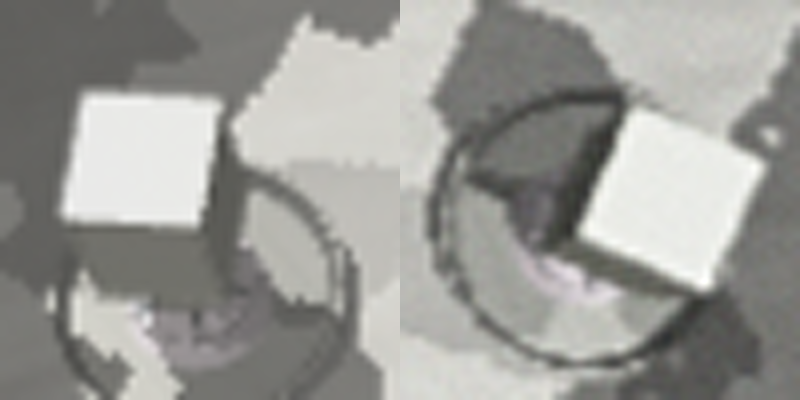

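View pics/top7.png

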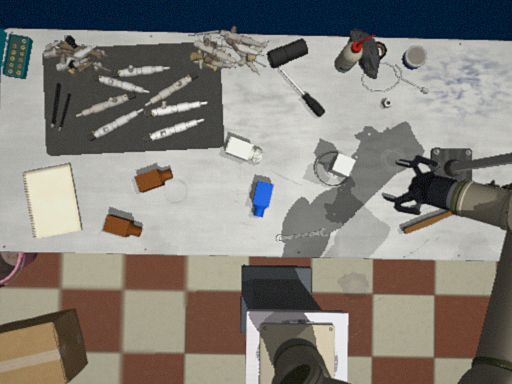

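Run:
```python
from h import *
from plant import cams
from scipy.optimize import least_squares
C={n:cams.read_camera(n) for n in("side","top")}
T=lambda u,v:np.array([310+(u-400)/8-.44,140+v/8-.44]);S=lambda u,v:np.array([145+u/8-.44,215+v/8-.44])
P=[]
# pairs top<->side: +x-left, -x-left, -x-right, +x-right
for t,s in(((632,103),(205,228)),((578,238),(222,97)),((712,292),(82,92)),((767,160),(62,220))):
    r=least_squares(lambda p:np.r_[proj(C["top"],p)[0]-T(*t),proj(C["side"],p)[0]-S(*s)],[.6,-.1,.136]);P.append(r.x);print(r.x.round(4),abs(r.fun).max().round(2))
print(np.mean(P,0))
d=cv2.absdiff(cv2.imread("pics/top0.png")[133:168,220:268],cv2.imread("pics/top7.png")[133:168,220:268]);print("capped diff",d.max(),d.mean())
```

```text
[ 0.6339 -0.0892  0.1353] 0.25
[ 0.5858 -0.0711  0.1355] 0.19
[ 0.5678 -0.1184  0.1361] 0.19
[ 0.6149 -0.1366  0.1363] 0.36
[ 0.60061259 -0.10382156  0.13577279]
capped diff 19 7.546230158730158
```

The base centre is at (0.6006, -0.1038, 0.1358), against (0.6005, -0.1035, 0.136) expected. It is level to within 1 mm, so I'm handing in.

Run:
```python
from plant import ctrl
print(ctrl.close_job())
```

```text
the job is handed in; nothing more can be done
None
```

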